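Set and lock the end adjuster of a pull-up bar

ROBOT

A 6-joint arm with a two-finger parallel gripper is mounted at the origin on the work surface. World frame = base frame: x ahead of the robot, y to its left, z up, the work surface at z = 0. Lengths are in m, angles in rad, forces in N, time in s.
With the tool pointing down it reaches from about 0.225 to 0.875 m from the base axis. Payload 3.4 kg.
Tool frame: the origin (TCP) lies at the very end of the fingers, on their centre line; the grasp point (between the pads) lies behind it (manip.grasp_offset is the z of the grasp point in the tool frame, in m); z points along the fingers, y is the line along which they close (so a half turn about z gives the same grasp; the last joint's range is limited). The gripper opens to 85 mm and grips with 20 to 120 N. Pads are 22 mm wide; open, the fingers measure 114 mm over their backs; the gripper's body (76 mm by 85 mm) begins 54 mm behind the grasp point. The pads swing forward as they close: fully open they stand 13 mm farther back than shut.
Start: joints at [1.175, 0.276, 1.505, -0, 1.361, -0.121], TCP at [0.156, 0.553, 0.231] pointing down, gripper open.
Joint ranges: [-2.89, 2.89], [-0.75, 2.08], [0.22, 2.7], [-1.18, 4.32], [0.11, 2.71], [-2.7, 2.7]. Speed limits (rad/s): [2.57, 2.57, 3.14, 3.14, 3.14, 3.14].

INTERFACE

Orientations are given as a unit quaternion [w, x, y, z].
In Python, from rig import manip gives the robot as it stands.
- The arm moves only by the shell command python3 -m pendant 'ROWS' [FORCE]. ROWS is JSON, a list of rows, each an object of numbers: "dx", "dy", "dz": the shift along the tool's x, y, z in m; "rx", "ry", "rz": the turn, a rotation vector about the tool's x, y, z in degrees; "hand": the finger opening in m, from 0 to 0.0854. In form: [{"dx": .., "dy": .., "dz": .., "rx": .., "ry": .., "rz": .., "hand": ..}, ...]. A call has 1 to 12 rows; each row shifts and turns the commanded pose from where the row before left it, along the tool's axes as they then stand; what a row does not reach is not made up. A row lasts 1/12 s, in which the tool goes at most 41.7 mm and 7.16 degrees, less where a joint would pass 70% of its speed; a pose out of reach is approached as far as the arm can. A call is refused whole if a number of a shift passes 0.0417 or a number of a turn 7.16, either way. A call with a gripper value outside its range is refused whole. The fingers move at their own pace and stop on an object; FORCE is the grip in N (left out, the last holds). Time passes only in rows, so rows that do not move let the fingers close. It gives the time, the measured TCP pose, the force, the opening and the grip force at its end, in the units of the state.
- manip.get_state(): the state, without advancing time (a new reading comes with each control period).
- manip.get_image(name): name is "scene" or "top"; returns a dict with "frame" (480x640x3 uint8, red, green, blue), "fx", "fy", "cx", "cy" (pixels), "distortion" ([k1, k2, p1, p2, k3] as OpenCV has them; the pictures are not rectified), "position" and "attitude" of the camera in the world. Camera axes: x right, y up, looking along -z (the intrinsics and any distortion apply to the point x, -y, -z); pixel columns grow to the right and rows downward; lengths in m; the calibration is good to about 2 mm. A picture is of the moment at which its call begins. There is no depth.
- manip.sign_off(): hands the job in; it is judged then, once.
The state is a dict: "clock": time; "qpos": joint angles; "qd": joint speeds; "effort": joint torques, N m; "position": TCP position; "ee_rot": TCP orientation; "contact_force": force on the tool from outside, world axes, zero at the start; "moment": the same for the moment, N m; "width": finger opening in m; "gripper_force": force on a finger pad.
Only numpy, scipy, OpenCV 4.12 (cv2) and the standard library are available. Lean on these libraries where they do the work, as an engineer would, in place of code of your own. Each camera call takes 0.05 s, during which the arm holds its last target. There are 200 camera calls.

TASK

The yellow pull-up bar end is clamped upright on the bench: turn its adjuster head clockwise (seen from above) until the red pointer end lines up with the white mark on the black collar. Then run the hexagonal jam nut below the head clockwise down until it seats on the collar and nip it up to about 0.7 N m, without overtightening it. Leave the pointer on the mark, and leave the tray, the carton and the tape roll where they are.

Things in the scene. Friction and masses are not known exactly. Their poses are not given: they have to be found in the camera images.
- fixture: Fixed fixture: 150x130 mm steel plate, 85 mm square clamp block to 52 mm, upright 50 mm yellow tube, 92 mm black collar with its flat top 130 mm above the bench. Origin on the bench, on the vertical axis that tube, collar, nut and adjuster share. z up; x points along the white mark.
- mark (a point): The white mark, a radial line 16x5 mm on the collar's top, 37 mm out from the axis. Height 130 mm. Its x axis points outward along the mark.
- pointer (a point): Pointing end of the adjuster head, at its top edge, 15 mm from the axis; x axis points outward. Head: bar 30 long, 12 thick, 18 mm tall, yellow with one red end, centred on the axis, top 180 mm high when set. Starts 0.5 to 1.2 rad short of the mark; clockwise closes this and lowers it 10 mm a turn. Turning takes 0.4 N m, it stays where left and carries the nut round with it.
- nut: Steel hexagonal jam nut on the adjuster's stem under the head: 44 mm across flats, 51 over corners, 20 high. Origin: centre of its underside, z up; flats face its x axis and every 60 degrees from it. Clockwise lowers it 10 mm a turn, 0.15 N m while free. From 130 mm high it presses the 54 mm brass spring washer: torque then climbs about 1.8 N m per rad; over 1.3 N m is too tight.
- tray: Loose pink open tray, 150x110x45 mm, origin under its centre. Leave alone.
- carton: Loose cardboard carton, 80x100x60 mm, origin under its centre. Leave alone.
- tape: Loose brown tape roll lying flat, 90 mm across, 45 mm high, origin under its centre. Leave alone.
Things that resemble listed ones, but are neither listed nor needed, are in the scene too. There is more than one size of the fixture; the one meant has the size given above.

How it is judged:
On the way, in this order (a step that is already met when the one before it is completed fails the run):
1. the adjuster is turned so that its pointer lines up with the mark (within 0.2 rad) while the nut is still clear of the collar (angle between the x axis of pointer and the x axis of mark, either way round below 0.2 rad and contact force between nut and fixture below 5 N), for 0.2 s.
2. the jam nut is seated and tightened on the collar's washer (25 N on the washer is about 0.35 N m) (contact force between nut and fixture above 25 N and angle between the x axis of pointer and the x axis of mark, either way round below 0.2 rad), for 0.2 s.
At the end, for the whole second after the job is handed in: the pointer is within 0.2 rad of the mark, the released nut still presses on the washer of the collar (over 3 N, under 100 N), and tray, carton and tape roll are within 15 mm of where they stood (angle between the x axis of pointer and the x axis of mark, either way round below 0.2 rad and contact force between nut and fixture between 3 and 100 N and distance of each of tray, carton, tape from where it was at the start of the episode below 0.015 m); the robot touches nothing.
It fails at once if the nut is overtightened (over 100 N on the washer, about 1.3 N m) (contact force between nut and fixture above 100 N).
It also fails if it takes over 67 s, if anything falls off the work surface, if the arm or the gripper's body presses on something with over 40 N, if the wrist force passes 120 N, or if a joint passes its speed limit or range.

## Working session

There is one attempt and no reset: what is moved stays moved. The work goes in short steps, Python scripts to look and compute and a shell command to move; the robot and the scene stay as the last step left them, time stands still between calls to the robot, and variables do not carry over. Pictures are saved under pics/ and viewed, at most 10 in all, crops included, and the job is handed in when it is done.

```bash
mkdir -p pics; ls
python3 - <<'E'
from rig import manip
import cv2,json
for n in("scene","top"):
    d=manip.get_image(n); cv2.imwrite(f"pics/{n}0.png",d["frame"][:,:,::-1]); print({k:v for k,v in d.items() if k!="frame"})
print(manip.get_state(), manip.grasp_offset)
E
```

```text
pics
{'fx': 455.5808002861151, 'fy': 455.5808002861151, 'cx': 319.11984651101955, 'cy': 232.84317670668642, 'distortion': array([-0.06974703,  0.        ,  0.        ,  0.        ,  0.        ]), 'position': array([1.32898207, 0.36435477, 0.83007008]), 'attitude': array([0.47738281, 0.21075853, 0.35434181, 0.77596931])}
{'fx': 469.14633363411326, 'fy': 469.14633363411326, 'cx': 323.50471862691006, 'cy': 236.28901262794017, 'distortion': array([-0.05760314,  0.        ,  0.        ,  0.        ,  0.        ]), 'position': array([ 0.56945772, -0.00392196,  1.16469195]), 'attitude': array([-0.70011374, -0.03471221,  0.03153594,  0.71248951])}
{'clock': 0.1, 'qpos': array([ 1.17500332e+00,  2.76549746e-01,  1.50599924e+00,  8.03972818e-06,
        1.36069358e+00, -1.20996813e-01]), 'qd': array([-7.68241002e-05,  2.90704760e-04, -1.98702150e-03,  1.04367692e-04,
        1.56064507e-03, -4.52245182e-04]), 'effort': array([ 2.10058373e-03, -4.17704058e+01, -2.46406764e+01, -1.14074899e-04,
        5.86776267e-03,  2.63137019e-05]), 'position': array([0.15584784, 0.55299652, 0.23051885]), 'ee_rot': array([-2.14600960e-04,  1.36966985e-01,  9.90575269e-01, -7.96565826e-04]), 'contact_force': array([0.59862048, 0.11654776, 1.15016222]), 'moment': array([ 0.03217027, -0.02344187, -0.02820622]), 'gripper_force': 0.0, 'width': 0.0853871445001376} -0.0187
```

View pics/scene0.png

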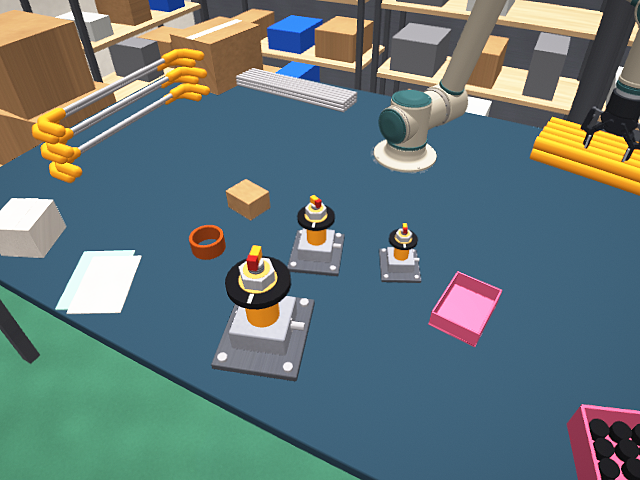

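View pics/top0.png

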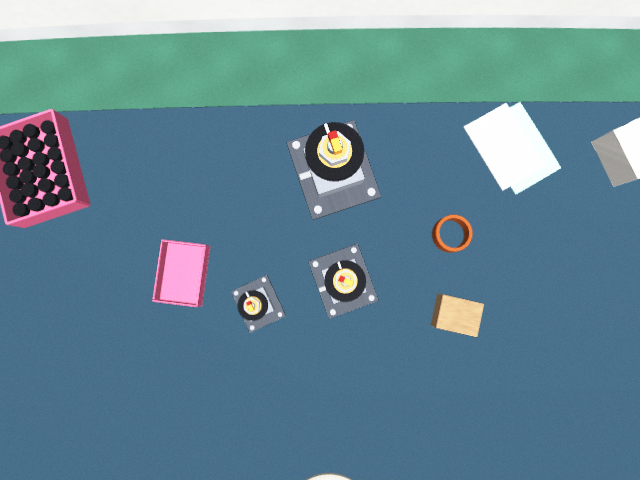

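```bash
cat > h.py <<'E'
from rig import manip
import cv2, numpy as np
from scipy.spatial.transform import Rotation as R
def rot(q): return R.from_quat([q[1],q[2],q[3],q[0]])
def ray(d,uv):
    K=np.array([[d["fx"],0,d["cx"]],[0,d["fy"],d["cy"]],[0,0,1]])
    p=cv2.undistortPoints(np.array(uv,float).reshape(-1,1,2),K,d["distortion"])[:,0]
    return rot(d["attitude"]).apply(np.c_[p[:,0],-p[:,1],-np.ones(len(p))])
def plane(d,uv,z):
    r=ray(d,uv); return d["position"]+r*((z-d["position"][2])/r[:,2])[:,None]
def proj(d,P):
    K=np.array([[d["fx"],0,d["cx"]],[0,d["fy"],d["cy"]],[0,0,1]])
    c=rot(d["attitude"]).inv().apply(np.atleast_2d(P)-d["position"])*[1,-1,-1]
    return cv2.projectPoints(c,np.zeros(3),np.zeros(3),K,d["distortion"])[0][:,0]
def state():
    s=manip.get_state(); return s
E
python3 - <<'E'
from h import *
d=manip.get_image("top"); f=d["frame"]
g=f.max(2)<40
n,l,st,c=cv2.connectedComponentsWithStats(g.astype(np.uint8))
for i in range(1,n):
    x,y,w,h,a=st[i]
    if a<200 or y<100: continue
    cn=cv2.findContours((l==i).astype(np.uint8),0,1)[0][0]
    if len(cn)<8: continue
    e=cv2.fitEllipse(cv2.convexHull(cn)); p=plane(d,[e[0]],.13)[0]
    print(st[i],np.round(e[0],1),np.round(e[1],1),"diam mm",np.mean(e[1])/d["fx"]*(d["position"][2]-.13)*1000,p.round(4))
a=cv2.resize(f[250:315,310:380][:,:,::-1],None,fx=5,fy=5,interpolation=cv2.INTER_CUBIC)
s=manip.get_image("scene")["frame"][190:280,285:350][:,:,::-1]
b=cv2.resize(s,None,fx=5,fy=5,interpolation=cv2.INTER_CUBIC)
H=max(a.shape[0],b.shape[0]);o=np.zeros((H,a.shape[1]+b.shape[1],3),np.uint8);o[:a.shape[0],:a.shape[1]]=a;o[:b.shape[0],a.shape[1]:]=b
cv2.imwrite("pics/crop1.png",o)
E
```

```text
[  6 131  23  45 214] [ 16.8 153.5] [19.8 44.2] diam mm 70.63185814086539 [0.8729 0.7102 0.13  ]
```

View pics/crop1.png

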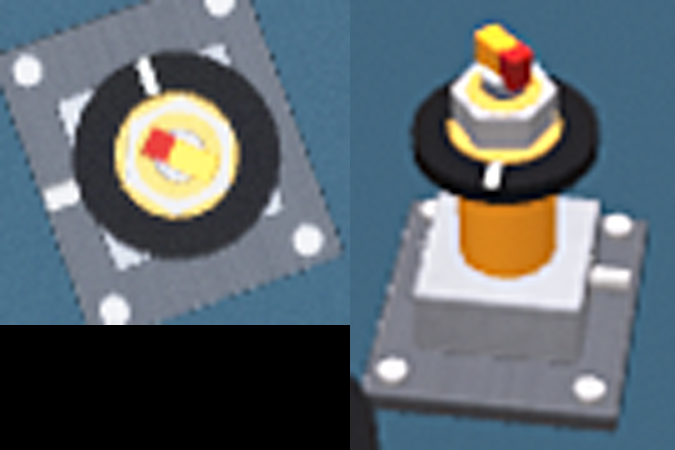

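Candidates for the fixture, in top-view pixels: large (335,152), medium (345,281) and small (253,305). The medium one's collar is about 42 px across, which is 92 mm at 130 mm height, so it fits. The crop shows its white mark (340,265) at the upper left and its red end (341,279) to the left, so the pointer is short of the mark and clockwise closes the gap. Next I'll measure it precisely.

```bash
cat > meas.py <<'E'
from h import *
def collar(d,box,z=.13):
    x0,y0,x1,y1=box; f=d["frame"]; m=np.zeros(f.shape[:2],np.uint8)
    m[y0:y1,x0:x1]=(f[y0:y1,x0:x1].max(2)<70)
    n,l,st,_=cv2.connectedComponentsWithStats(m); i=1+st[1:,4].argmax()
    h=cv2.convexHull(np.argwhere(l==i)[:,::-1].astype(np.int32))
    e=cv2.fitEllipse(h); P=plane(d,h[:,0],z)[:,:2]
    return e,P
def circ(P):
    A=np.c_[2*P,np.ones(len(P))]; s=np.linalg.lstsq(A,(P**2).sum(1),rcond=None)[0]
    return s[:2],np.sqrt(s[2]+s[:2]@s[:2])
def cen(d,m,box):
    x0,y0,x1,y1=box; k=np.zeros(m.shape,bool); k[y0:y1,x0:x1]=m[y0:y1,x0:x1]
    p=np.argwhere(k)[:,::-1]; return p.mean(0),len(p),p
def cols(f):
    r,g,b=[f[:,:,i].astype(int) for i in range(3)]
    return (r>150)&(g<90)&(b<90),(r>200)&(g>150)&(b<90),(np.minimum(np.minimum(r,g),b)>150)
E
python3 - <<'E'
from meas import *
d=manip.get_image("top")
for b in [(300,115,370,190),(315,252,375,308),(233,285,272,325)]:
    e,P=collar(d,b); c,r=circ(P); print("top",np.round(e[0],1),"c",c.round(4),"diam",2*r)
c,r=circ(collar(d,(315,252,375,308))[1])
red,yel,wh=cols(d["frame"])
B=(320,255,370,305)
pr,n,_=cen(d,red,B); mk,n2,_=cen(d,wh,(332,258,348,269))
R_=plane(d,[pr],.181)[0]; M=plane(d,[mk],.13)[0]
print("red",pr,n,R_,"mark",mk,n2,M,np.hypot(*(M[:2]-c)))
am=np.degrees(np.arctan2(*(M[:2]-c)[::-1])); ar=np.degrees(np.arctan2(*(R_[:2]-c)[::-1]));print("ang mark",am,"ptr(c)",ar,np.hypot(*(R_[:2]-c)))
s=manip.get_image("scene")
e,P=collar(s,(295,203,338,232)); c2,r2=circ(P); print("scene",np.round(e[0],1),c2.round(4),2*r2)
red,yel,wh=cols(s["frame"]); p,n,_=cen(s,red,(300,190,330,215)); print("scene red",p,n,plane(s,[p],.172))
E
```

```text
top [334.2 151.1] c [ 0.86   -0.0276] diam 0.13342137838606982
top [344.8 280.6] c [ 0.5682 -0.0452] diam 0.08868900938583955
top [252.4 305. ] c [0.5182 0.1585] diam 0.06395519978515163
red [341.5 278.5] 20 [ 0.57273333 -0.03635761  0.181     ] mark [339.04761905 264.95238095] 21 [ 0.60273853 -0.0332487   0.13      ] 0.03651172099966511
ang mark 19.059752100377104 ptr(c) 62.92848887034327 0.009898646674061606
scene [315.5 216.8] [ 0.5741 -0.0403] 0.09634497859604871
scene red [317.66666667 200.88888889] 18 [[ 0.56456817 -0.03884499  0.172     ]]
```

```bash
R='{"dx":-0.0311,"dy":-0.0258}'; python3 -m pendant '[{"dx":-0.0311,"dy":-0.0258},{"dx":-0.0311,"dy":-0.0258},{"dx":-0.0311,"dy":-0.0258},{"dx":-0.0311,"dy":-0.0258},{"dx":-0.0311,"dy":-0.0258},{"dx":-0.0311,"dy":-0.0258},{"dx":-0.0311,"dy":-0.0258},{"dx":-0.0311,"dy":-0.0258},{"dx":-0.0311,"dy":-0.0258},{"dx":-0.0311,"dy":-0.0258},{"dx":-0.0311,"dy":-0.0258},{"dx":-0.0311,"dy":-0.0258}]'
python3 -m pendant '[{"dx":-0.0311,"dy":-0.0258},{"dx":-0.0311,"dy":-0.0258},{"dx":-0.0311,"dy":-0.0258},{"dx":-0.0311,"dy":-0.0258},{"dx":-0.0311,"dy":-0.0258},{"dx":-0.0311,"dy":-0.0258},{"rz":7},{"rz":7},{"rz":7},{"rz":7},{"rz":7},{"rz":7}]'
python3 -m pendant '[{"rz":7},{"rz":7},{"rz":7},{"rz":7},{"rz":7},{"rz":7},{"rz":7},{"rz":7},{"rz":3.8},{}]'
cat >> h.py <<'E'
def tool(c=(0.5682,-0.0452)):
    s=manip.get_state(); r=rot(s["ee_rot"]); M=r.as_matrix()
    e=np.array([*c,0])-s["position"]; e[2]=0
    print("t",round(s["clock"],2),"p",s["position"].round(4),"yang",np.degrees(np.arctan2(M[1,1],M[0,1])).round(1),"z",M[:,2].round(3),"to axis dx,dy",(M.T@e)[:2].round(4),"F",s["contact_force"].round(1),"M",s["moment"].round(3),"w",round(s["width"],4),"g",round(s["gripper_force"],1),"q6",round(s["qpos"][5],2))
E
python3 -c "from h import *;tool()"
```

```text
t 0.3 p [0.156  0.5533 0.231 ] yang 74.3 z [-0.    -0.001 -1.   ] to axis dx,dy [-0.5592 -0.4642] F [-0.4  1.   0. ] M [ 0.009 -0.011  0.018] w 0.0854 g 0.0 q6 -0.12invalid input
invalid input
invalid input
```

```bash
python3 -m pendant '[{"dx":-0.0311,"dy":-0.0258,"dz":0,"rx":0,"ry":0,"rz":0,"hand":0.085}]'; python3 -m pendant --help | head -20
```

```text
clock: 0.38
position: [0.1768, 0.5248, 0.2309]
ee_rot: [-0.001, 0.135, 0.991, 0.002]
contact_force: [3.0, 0.7, 0.6]
width: 0.0851
gripper_force: 0.0invalid input: not JSON, or not a number
```

```bash
python3 -m pendant '[{"dx":-0.0311,"dy":-0.0258,"dz":0,"rx":0,"ry":0,"rz":0,"hand":0.085},{"dx":-0.0311,"dy":-0.0258,"dz":0,"rx":0,"ry":0,"rz":0,"hand":0.085},{"dx":-0.0311,"dy":-0.0258,"dz":0,"rx":0,"ry":0,"rz":0,"hand":0.085},{"dx":-0.0311,"dy":-0.0258,"dz":0,"rx":0,"ry":0,"rz":0,"hand":0.085},{"dx":-0.0311,"dy":-0.0258,"dz":0,"rx":0,"ry":0,"rz":0,"hand":0.085},{"dx":-0.0311,"dy":-0.0258,"dz":0,"rx":0,"ry":0,"rz":0,"hand":0.085},{"dx":-0.0311,"dy":-0.0258,"dz":0,"rx":0,"ry":0,"rz":0,"hand":0.085},{"dx":-0.0311,"dy":-0.0258,"dz":0,"rx":0,"ry":0,"rz":0,"hand":0.085},{"dx":-0.0311,"dy":-0.0258,"dz":0,"rx":0,"ry":0,"rz":0,"hand":0.085},{"dx":-0.0311,"dy":-0.0258,"dz":0,"rx":0,"ry":0,"rz":0,"hand":0.085},{"dx":-0.0311,"dy":-0.0258,"dz":0,"rx":0,"ry":0,"rz":0,"hand":0.085}]'
python3 -m pendant '[{"dx":-0.0311,"dy":-0.0258,"hand":0.085},{"dx":-0.0311,"dy":-0.0258,"hand":0.085},{"dx":-0.0311,"dy":-0.0258,"hand":0.085},{"dx":-0.0311,"dy":-0.0258,"hand":0.085},{"dx":-0.0311,"dy":-0.0258,"hand":0.085},{"dx":-0.0311,"dy":-0.0258,"hand":0.085}]'
python3 -c "from h import *;tool()"
```

```text
clock: 1.3
position: [0.4319, 0.1524, 0.2316]
ee_rot: [0.0, 0.137, 0.991, 0.0]
contact_force: [0.9, 0.8, -0.5]
width: 0.085
gripper_force: 0.0
t 1.3 p [0.4319 0.1524 0.2316] yang 74.2 z [ 0.001  0.    -1.   ] to axis dx,dy [-0.1848 -0.1532] F [ 0.9  0.8 -0.5] M [ 0.008 -0.05   0.055] w 0.085 g 0.0 q6 -1.11invalid input
```

```bash
python3 -m pendant '[{"dx":-0.0311,"dy":-0.0258,"dz":0,"rx":0,"ry":0,"rz":0,"hand":0.085},{"dx":-0.0311,"dy":-0.0258,"dz":0,"rx":0,"ry":0,"rz":0,"hand":0.085},{"dx":-0.0311,"dy":-0.0258,"dz":0,"rx":0,"ry":0,"rz":0,"hand":0.085},{"dx":-0.0311,"dy":-0.0258,"dz":0,"rx":0,"ry":0,"rz":0,"hand":0.085},{"dx":-0.0311,"dy":-0.0258,"dz":0,"rx":0,"ry":0,"rz":0,"hand":0.085},{"dx":-0.029,"dy":-0.024,"dz":0,"rx":0,"ry":0,"rz":0,"hand":0.085},{"dx":0,"dy":0,"dz":0,"rx":0,"ry":0,"rz":7,"hand":0.085},{"dx":0,"dy":0,"dz":0,"rx":0,"ry":0,"rz":7,"hand":0.085},{"dx":0,"dy":0,"dz":0,"rx":0,"ry":0,"rz":7,"hand":0.085},{"dx":0,"dy":0,"dz":0,"rx":0,"ry":0,"rz":7,"hand":0.085},{"dx":0,"dy":0,"dz":0,"rx":0,"ry":0,"rz":7,"hand":0.085},{"dx":0,"dy":0,"dz":0,"rx":0,"ry":0,"rz":7,"hand":0.085}]'
python3 -m pendant '[{"dx":0,"dy":0,"dz":0,"rx":0,"ry":0,"rz":7,"hand":0.085},{"dx":0,"dy":0,"dz":0,"rx":0,"ry":0,"rz":7,"hand":0.085},{"dx":0,"dy":0,"dz":0,"rx":0,"ry":0,"rz":7,"hand":0.085},{"dx":0,"dy":0,"dz":0,"rx":0,"ry":0,"rz":7,"hand":0.085},{"dx":0,"dy":0,"dz":0,"rx":0,"ry":0,"rz":7,"hand":0.085},{"dx":0,"dy":0,"dz":0,"rx":0,"ry":0,"rz":7,"hand":0.085},{"dx":0,"dy":0,"dz":0,"rx":0,"ry":0,"rz":7,"hand":0.085},{"dx":0,"dy":0,"dz":0,"rx":0,"ry":0,"rz":7,"hand":0.085},{"dx":0,"dy":0,"dz":0,"rx":0,"ry":0,"rz":3.8,"hand":0.085},{"dx":0,"dy":0,"dz":0,"rx":0,"ry":0,"rz":0,"hand":0.085}]'
python3 -c "from h import *;tool()"
```

```text
clock: 2.3
position: [0.5673, -0.0433, 0.2311]
ee_rot: [-0.0, 0.486, 0.874, -0.0]
contact_force: [0.4, -0.0, 0.1]
width: 0.0851
gripper_force: 0.0
clock: 3.13
position: [0.5672, -0.0431, 0.2312]
ee_rot: [-0.0, 0.855, 0.518, -0.0]
contact_force: [-0.3, 0.1, 0.4]
width: 0.0852
gripper_force: 0.0
t 3.13 p [ 0.5672 -0.0431  0.2312] yang -27.6 z [-0.  0. -1.] to axis dx,dy [-0.0014  0.0018] F [-0.3  0.1  0.4] M [0.025 0.052 0.027] w 0.0852 g 0.0 q6 0.28
```

```bash
python3 -m pendant '[{"dx":-0.0014,"dy":0.0018,"dz":0.03,"rx":0,"ry":0,"rz":0,"hand":0.06},{"dx":0,"dy":0,"dz":0.03,"rx":0,"ry":0,"rz":0,"hand":0.04},{"dx":0,"dy":0,"dz":0.009,"rx":0,"ry":0,"rz":0,"hand":0.03},{"dx":0,"dy":0,"dz":0,"rx":0,"ry":0,"rz":0,"hand":0.0},{"dx":0,"dy":0,"dz":0,"rx":0,"ry":0,"rz":0,"hand":0.0},{"dx":0,"dy":0,"dz":0,"rx":0,"ry":0,"rz":0,"hand":0.0},{"dx":0,"dy":0,"dz":0,"rx":0,"ry":0,"rz":0,"hand":0.0},{"dx":0,"dy":0,"dz":0,"rx":0,"ry":0,"rz":0,"hand":0.0},{"dx":0,"dy":0,"dz":0,"rx":0,"ry":0,"rz":0,"hand":0.0}]' 20
python3 -c "from h import *;tool()"
```

```text
clock: 3.88
position: [0.5692, -0.0453, 0.1638]
ee_rot: [0.001, 0.855, 0.519, 0.001]
contact_force: [-0.9, 0.5, 3.1]
width: 0.0118
gripper_force: 22.2
t 3.88 p [ 0.5692 -0.0453  0.1638] yang -27.5 z [ 0.003 -0.001 -1.   ] to axis dx,dy [-0.0004 -0.0009] F [-0.9  0.5  3.1] M [0.051 0.046 0.375] w 0.0118 g 22.2 q6 0.28
```

```bash
python3 -m pendant '[{"dx":0,"dy":0,"dz":0,"rx":0,"ry":0,"rz":0,"hand":0.0},{"dx":0,"dy":0,"dz":0,"rx":0,"ry":0,"rz":0,"hand":0.0},{"dx":0,"dy":0,"dz":0.0002,"rx":0,"ry":0,"rz":7,"hand":0.0},{"dx":0,"dy":0,"dz":0.0002,"rx":0,"ry":0,"rz":7,"hand":0.0},{"dx":0,"dy":0,"dz":0.0002,"rx":0,"ry":0,"rz":7,"hand":0.0},{"dx":0,"dy":0,"dz":0.0002,"rx":0,"ry":0,"rz":7,"hand":0.0},{"dx":0,"dy":0,"dz":0.0002,"rx":0,"ry":0,"rz":7,"hand":0.0},{"dx":0,"dy":0,"dz":0.0002,"rx":0,"ry":0,"rz":7,"hand":0.0},{"dx":0,"dy":0,"dz":0,"rx":0,"ry":0,"rz":1.5,"hand":0.0},{"dx":0,"dy":0,"dz":0,"rx":0,"ry":0,"rz":0,"hand":0.0}]' 80
python3 -c "from h import *;tool()"
python3 -m pendant '[{"dx":0,"dy":0,"dz":0,"rx":0,"ry":0,"rz":0,"hand":0.04},{"dx":0,"dy":0,"dz":0,"rx":0,"ry":0,"rz":0,"hand":0.07},{"dx":0,"dy":0,"dz":-0.02,"rx":0,"ry":0,"rz":0,"hand":0.085},{"dx":0,"dy":0,"dz":-0.04,"rx":0,"ry":0,"rz":0,"hand":0.085},{"dx":-0.03,"dy":0,"dz":-0.04,"rx":0,"ry":0,"rz":0,"hand":0.085},{"dx":-0.04,"dy":0,"dz":0,"rx":0,"ry":0,"rz":0,"hand":0.085},{"dx":-0.04,"dy":0,"dz":0,"rx":0,"ry":0,"rz":0,"hand":0.085},{"dx":-0.04,"dy":0,"dz":0,"rx":0,"ry":0,"rz":0,"hand":0.085},{"dx":0,"dy":0,"dz":0,"rx":0,"ry":0,"rz":0,"hand":0.085}]'
python3 - <<'E'
from h import *
tool()
a=manip.get_image("top")["frame"][250:315,310:380][:,:,::-1];b=manip.get_image("scene")["frame"][190:255,285:350][:,:,::-1]
cv2.imwrite("pics/c2.png",np.hstack([cv2.resize(x,(390,390),interpolation=cv2.INTER_CUBIC) for x in(a,b)]))
E
```

```text
clock: 4.72
position: [0.5691, -0.0452, 0.1628]
ee_rot: [0.0, 0.986, 0.164, 0.001]
contact_force: [-0.3, -0.0, 5.3]
width: 0.01
gripper_force: 79.6
t 4.72 p [ 0.5691 -0.0452  0.1628] yang -71.1 z [ 0.003 -0.    -1.   ] to axis dx,dy [-0.0008 -0.0003] F [-0.3 -0.   5.3] M [0.038 0.133 0.139] w 0.01 g 79.6 q6 1.04
clock: 5.47
position: [0.4239, -0.0927, 0.2541]
ee_rot: [-0.0, 0.987, 0.163, -0.003]
contact_force: [-0.7, 0.7, 0.1]
width: 0.0852
gripper_force: 0.0
t 5.47 p [ 0.4239 -0.0927  0.2541] yang -71.2 z [-0.006 -0.001 -1.   ] to axis dx,dy [0.152  0.0015] F [-0.7  0.7  0.1] M [0.042 0.013 0.043] w 0.0852 g 0.0 q6 0.87
```

View pics/c2.png

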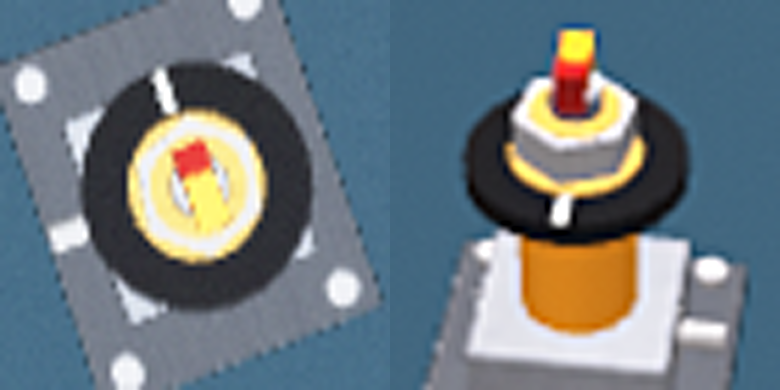

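The picture shows the red end at about (192,157) in the crop, pointing at the mark (165,90). The bar is about 15° left of up and the mark about 18°, so they line up. Next I'll measure the nut's flats and height.

```bash
cat > nut.py <<'E'
from meas import *
C=np.array([.5685,-.0452])
def nutfit(name,zt,N=5):
    ds=[manip.get_image(name) for _ in range(N)]; d=ds[0]
    B=np.mean([x["frame"][:,:,2].astype(float) for x in ds],0).astype(np.float32)
    rr=np.arange(.016,.032,.0002); th=np.radians(np.arange(0,360,3)); out=[]
    for t in th:
        P=np.c_[C[0]+rr*np.cos(t),C[1]+rr*np.sin(t),np.full(len(rr),zt)]
        uv=proj(d,P).astype(np.float32); v=cv2.remap(B,uv[:,0][None],uv[:,1][None],cv2.INTER_LINEAR)[0]
        g=np.gradient(cv2.GaussianBlur(v[None],(9,1),2)[0]); k=g.argmin(); out.append((t,rr[k],g[k]))
    return np.array(out)
if __name__=="__main__":
  for zt in(.15,.155,.16):
   for n in("top","scene"):
    o=nutfit(n,zt,2); t,r,g=o.T
    A=np.c_[np.ones(len(t)),np.cos(t),np.sin(t),np.cos(6*t),np.sin(6*t)]
    w=np.ones(len(t))
    for _ in range(20):
        s=np.linalg.lstsq(A*w[:,None],r*w,rcond=None)[0]; e=np.abs(A@s-r); w=1/np.sqrt(1+(e/.001)**2)
    print(n,zt,"r0",s[0].round(4),"off",s[1:3].round(4),"amp6",np.hypot(s[3],s[4]).round(5),"corner ang",np.degrees(np.arctan2(s[4],s[3])/6).round(1),"rms",np.sqrt(np.mean(e**2)).round(4))
E
python3 nut.py
python3 - <<'E'
from h import *
a=manip.get_image("top")["frame"][262:298,326:362][:,:,::-1];b=manip.get_image("scene")["frame"][192:228,298:334][:,:,::-1]
cv2.imwrite("pics/c3.png",np.hstack([cv2.resize(x,(396,396),interpolation=cv2.INTER_NEAREST) for x in(a,b)]))
E
```

```text
top 0.15 r0 0.0241 off [ 0.0002 -0.0003] amp6 0.00158 corner ang 8.9 rms 0.0014
scene 0.15 r0 0.0242 off [-0.0028  0.0004] amp6 0.00104 corner ang 10.5 rms 0.0027
top 0.155 r0 0.024 off [0.     0.0001] amp6 0.00173 corner ang 8.7 rms 0.0014
scene 0.155 r0 0.024 off [0.0026 0.0033] amp6 0.00085 corner ang 11.1 rms 0.0029
top 0.16 r0 0.0238 off [0.0002 0.    ] amp6 0.0015 corner ang 8.8 rms 0.0015
scene 0.16 r0 0.0231 off [0.0067 0.0053] amp6 0.00029 corner ang 5.2 rms 0.005
```

View pics/c3.png

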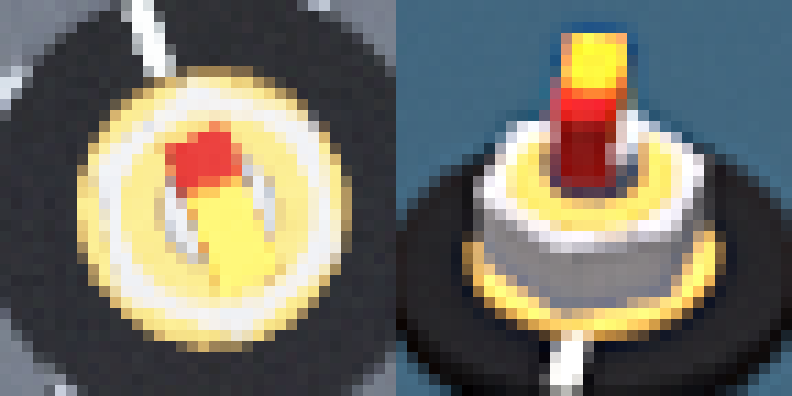

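Nut corner is at about 9°, so its flats face 39° mod 60. Its underside is about 2.5 mm above the collar. I'll go back over the axis with the closing line at 39°, which leaves about 200° of clockwise stroke.

```bash
python3 -m pendant '[{"dx":0.038,"dy":0.0004,"dz":0,"rx":0,"ry":0,"rz":0,"hand":0.085},{"dx":0.038,"dy":0.0004,"dz":0,"rx":0,"ry":0,"rz":0,"hand":0.085},{"dx":0.038,"dy":0.0005,"dz":0,"rx":0,"ry":0,"rz":0,"hand":0.085},{"dx":0.0385,"dy":0.0005,"dz":0,"rx":0,"ry":0,"rz":0,"hand":0.085},{"dx":0,"dy":0,"dz":0,"rx":0,"ry":0,"rz":-6.9,"hand":0.085},{"dx":0,"dy":0,"dz":0,"rx":0,"ry":0,"rz":-6.9,"hand":0.085},{"dx":0,"dy":0,"dz":0,"rx":0,"ry":0,"rz":-6.9,"hand":0.085},{"dx":0,"dy":0,"dz":0,"rx":0,"ry":0,"rz":-6.9,"hand":0.085},{"dx":0,"dy":0,"dz":0,"rx":0,"ry":0,"rz":-6.9,"hand":0.085},{"dx":0,"dy":0,"dz":0,"rx":0,"ry":0,"rz":-6.9,"hand":0.085},{"dx":0,"dy":0,"dz":0,"rx":0,"ry":0,"rz":-6.9,"hand":0.085},{"dx":0,"dy":0,"dz":0,"rx":0,"ry":0,"rz":-6.9,"hand":0.085}]'
python3 -m pendant '[{"dx":0,"dy":0,"dz":0,"rx":0,"ry":0,"rz":-6.9,"hand":0.085},{"dx":0,"dy":0,"dz":0,"rx":0,"ry":0,"rz":-6.9,"hand":0.085},{"dx":0,"dy":0,"dz":0,"rx":0,"ry":0,"rz":-6.9,"hand":0.085},{"dx":0,"dy":0,"dz":0,"rx":0,"ry":0,"rz":-6.9,"hand":0.085},{"dx":0,"dy":0,"dz":0,"rx":0,"ry":0,"rz":-6.9,"hand":0.085},{"dx":0,"dy":0,"dz":0,"rx":0,"ry":0,"rz":-6.9,"hand":0.085},{"dx":0,"dy":0,"dz":0,"rx":0,"ry":0,"rz":-6.9,"hand":0.085},{"dx":0,"dy":0,"dz":0,"rx":0,"ry":0,"rz":-6.9,"hand":0.085},{"dx":0,"dy":0,"dz":0,"rx":0,"ry":0,"rz":0,"hand":0.085}]'
python3 -c "from h import *;tool((.569,-.0453))"
```

```text
clock: 7.27
position: [0.5759, -0.0445, 0.2543]
ee_rot: [-0.0, 0.796, 0.605, -0.0]
contact_force: [-0.6, -1.0, -0.7]
width: 0.0853
gripper_force: 0.0
clock: 8.02
position: [0.5759, -0.0445, 0.2544]
ee_rot: [-0.0, 0.427, 0.904, 0.0]
contact_force: [-0.5, -0.2, 0.1]
width: 0.0849
gripper_force: 0.0
t 8.02 p [ 0.5759 -0.0445  0.2544] yang 39.5 z [-0.  0. -1.] to axis dx,dy [ 0.0038 -0.0058] F [-0.5 -0.2  0.1] M [-0.038  0.008 -0.028] w 0.0849 g 0.0 q6 -0.89
```

```bash
python3 -m pendant '[{"dx":0.0038,"dy":-0.0058,"dz":0.02,"rx":0,"ry":0,"rz":0,"hand":0.075},{"dx":0,"dy":0,"dz":0.035,"rx":0,"ry":0,"rz":0,"hand":0.07},{"dx":0,"dy":0,"dz":0.035,"rx":0,"ry":0,"rz":0,"hand":0.068},{"dx":0,"dy":0,"dz":0.02,"rx":0,"ry":0,"rz":0,"hand":0.065},{"dx":0,"dy":0,"dz":0.0,"rx":0,"ry":0,"rz":0,"hand":0.06},{"dx":0,"dy":0,"dz":0.006,"rx":0,"ry":0,"rz":0,"hand":0.055},{"dx":0,"dy":0,"dz":0.0,"rx":0,"ry":0,"rz":0,"hand":0.055}]' 20
python3 -c "from h import *;tool((.569,-.0453))"
```

```text
clock: 8.6
position: [0.5697, -0.0454, 0.1388]
ee_rot: [0.001, 0.428, 0.904, 0.0]
contact_force: [0.1, -0.1, -0.7]
width: 0.0552
gripper_force: 0.0
t 8.6 p [ 0.5697 -0.0454  0.1388] yang 39.3 z [ 0.001 -0.    -1.   ] to axis dx,dy [ 0.0005 -0.0005] F [ 0.1 -0.1 -0.7] M [0.028 0.045 0.011] w 0.0552 g 0.0 q6 -0.89
```

```bash
python3 -m pendant '[{"dx":0.0005,"dy":-0.0005,"dz":0.005,"rx":0,"ry":0,"rz":0,"hand":0.05},{"dx":0,"dy":0,"dz":0,"rx":0,"ry":0,"rz":0,"hand":0.05},{"dx":0,"dy":0,"dz":0,"rx":0,"ry":0,"rz":0,"hand":0.035},{"dx":0,"dy":0,"dz":0,"rx":0,"ry":0,"rz":0,"hand":0.035},{"dx":0,"dy":0,"dz":0,"rx":0,"ry":0,"rz":0,"hand":0.035}]' 20
python3 -c "from h import *;tool((.569,-.0453))"
```

```text
clock: 9.02
position: [0.5691, -0.045, 0.1345]
ee_rot: [0.001, 0.428, 0.904, 0.001]
contact_force: [0.3, 1.0, 3.7]
width: 0.0436
gripper_force: 25.1
t 9.02 p [ 0.5691 -0.045   0.1345] yang 39.4 z [ 0.002  0.    -1.   ] to axis dx,dy [-0.0001 -0.0002] F [0.3 1.  3.7] M [0.184 0.007 0.079] w 0.0436 g 25.1 q6 -0.89
```

```bash
python3 -m pendant '[{"dx":0,"dy":0,"dz":0,"rx":0,"ry":0,"rz":0,"hand":0.03},{"dx":0,"dy":0,"dz":0,"rx":0,"ry":0,"rz":0,"hand":0.03},{"dx":0,"dy":0,"dz":0.0002,"rx":0,"ry":0,"rz":7,"hand":0.03},{"dx":0,"dy":0,"dz":0.0002,"rx":0,"ry":0,"rz":7,"hand":0.03},{"dx":0,"dy":0,"dz":0.0002,"rx":0,"ry":0,"rz":7,"hand":0.03},{"dx":0,"dy":0,"dz":0.0002,"rx":0,"ry":0,"rz":7,"hand":0.03},{"dx":0,"dy":0,"dz":0.0,"rx":0,"ry":0,"rz":0,"hand":0.03},{"dx":0,"dy":0,"dz":0.0,"rx":0,"ry":0,"rz":0,"hand":0.03}]' 60
python3 -c "from h import *;tool((.569,-.0453))"
python3 -m pendant '[{"dx":0,"dy":0,"dz":0.0002,"rx":0,"ry":0,"rz":6,"hand":0.03},{"dx":0,"dy":0,"dz":0.0002,"rx":0,"ry":0,"rz":6,"hand":0.03},{"dx":0,"dy":0,"dz":0,"rx":0,"ry":0,"rz":0,"hand":0.03},{"dx":0,"dy":0,"dz":0,"rx":0,"ry":0,"rz":0,"hand":0.03}]'
python3 -c "from h import *;tool((.569,-.0453))"
```

```text
clock: 9.68
position: [0.5692, -0.045, 0.1339]
ee_rot: [0.001, 0.634, 0.773, 0.001]
contact_force: [-0.2, 0.4, 5.4]
width: 0.0426
gripper_force: 64.0
t 9.68 p [ 0.5692 -0.045   0.1339] yang 11.3 z [ 0.002  0.    -1.   ] to axis dx,dy [-0.0003 -0.0002] F [-0.2  0.4  5.4] M [ 0.108  0.015 -0.18 ] w 0.0426 g 64.0 q6 -0.4
clock: 10.02
position: [0.5692, -0.045, 0.1336]
ee_rot: [0.001, 0.711, 0.703, 0.001]
contact_force: [0.1, 0.8, 5.3]
width: 0.0428
gripper_force: 64.0
t 10.02 p [ 0.5692 -0.045   0.1336] yang -0.7 z [ 0.003  0.    -1.   ] to axis dx,dy [-0.0003 -0.0002] F [0.1 0.8 5.3] M [ 0.204  0.06  -0.186] w 0.0428 g 64.0 q6 -0.19
```

```bash
python3 -m pendant '[{"dx":0,"dy":0,"dz":0.0002,"rx":0,"ry":0,"rz":6,"hand":0.03}]'; python3 -c "from h import *;tool((.569,-.0453))"
python3 -m pendant '[{"dx":0,"dy":0,"dz":0.0002,"rx":0,"ry":0,"rz":6,"hand":0.03}]'; python3 -c "from h import *;tool((.569,-.0453))"
python3 -m pendant '[{"dx":0,"dy":0,"dz":0,"rx":0,"ry":0,"rz":0,"hand":0.03},{"dx":0,"dy":0,"dz":0,"rx":0,"ry":0,"rz":0,"hand":0.03}]' ; python3 -c "from h import *;tool((.569,-.0453))"
```

```text
clock: 10.1
position: [0.5692, -0.045, 0.1334]
ee_rot: [0.001, 0.747, 0.664, 0.001]
contact_force: [-0.7, 1.9, 6.1]
width: 0.0425
gripper_force: 64.1
t 10.1 p [ 0.5692 -0.045   0.1334] yang -6.7 z [ 0.003  0.    -1.   ] to axis dx,dy [-0.0003 -0.0002] F [-0.7  1.9  6.1] M [0.248 0.053 0.107] w 0.0425 g 64.1 q6 -0.08
clock: 10.18
position: [0.5692, -0.045, 0.1333]
ee_rot: [0.001, 0.782, 0.623, 0.001]
contact_force: [0.6, 0.6, 5.2]
width: 0.0422
gripper_force: 64.1
t 10.18 p [ 0.5692 -0.045   0.1333] yang -12.9 z [ 0.003  0.    -1.   ] to axis dx,dy [-0.0004 -0.0002] F [0.6 0.6 5.2] M [0.225 0.134 0.076] w 0.0422 g 64.1 q6 0.02
clock: 10.35
position: [0.5692, -0.045, 0.1333]
ee_rot: [0.001, 0.781, 0.625, 0.001]
contact_force: [-0.3, 1.8, 6.8]
width: 0.0423
gripper_force: 64.0
t 10.35 p [ 0.5692 -0.045   0.1333] yang -12.7 z [ 0.003  0.    -1.   ] to axis dx,dy [-0.0003 -0.0002] F [-0.3  1.8  6.8] M [ 0.176  0.114 -0.159] w 0.0423 g 64.0 q6 0.02
```

```bash
t(){ python3 -c "from h import *;tool((.569,-.0453))" | sed 's/ z .*axis//'; }
python3 -m pendant '[{"dx":0,"dy":0,"dz":0.0001,"rx":0,"ry":0,"rz":4,"hand":0.03}]' >/dev/null; t
python3 -m pendant '[{"dx":0,"dy":0,"dz":0.0001,"rx":0,"ry":0,"rz":4,"hand":0.03}]'>/dev/null; t
python3 -m pendant '[{"dx":0,"dy":0,"dz":0.0001,"rx":0,"ry":0,"rz":4,"hand":0.03}]'>/dev/null; t
python3 -m pendant '[{"dx":0,"dy":0,"dz":0.0001,"rx":0,"ry":0,"rz":4,"hand":0.03}]'>/dev/null; t
```

```text
t 10.43 p [ 0.5692 -0.045   0.1332] yang -16.7 dx,dy [-0.0003 -0.0001] F [0.6 1.6 5.9] M [0.241 0.079 0.138] w 0.0426 g 64.1 q6 0.09
t 10.52 p [ 0.5693 -0.045   0.133 ] yang -20.8 dx,dy [-0.0004 -0.0001] F [0.2 1.  5.9] M [0.219 0.084 0.17 ] w 0.0428 g 64.1 q6 0.16
t 10.6 p [ 0.5692 -0.045   0.1329] yang -24.8 dx,dy [-0.0004 -0.0001] F [0.4 0.8 4.7] M [0.24  0.047 0.189] w 0.0425 g 64.1 q6 0.23
t 10.68 p [ 0.5693 -0.045   0.1328] yang -28.8 dx,dy [-0.0004 -0.0001] F [0.7 0.8 5.7] M [0.205 0.064 0.197] w 0.0422 g 64.1 q6 0.3
```

```bash
t(){ python3 -c "from h import *;tool((.569,-.0453))" | sed 's/ z .*axis//'; }
python3 -m pendant '[{"dx":0,"dy":0,"dz":0.0001,"rx":0,"ry":0,"rz":4,"hand":0.03}]' >/dev/null; t
python3 -m pendant '[{"dx":0,"dy":0,"dz":0.0001,"rx":0,"ry":0,"rz":4,"hand":0.03}]'>/dev/null; t
python3 -m pendant '[{"dx":0,"dy":0,"dz":0.0001,"rx":0,"ry":0,"rz":4,"hand":0.03}]'>/dev/null; t
python3 -m pendant '[{"dx":0,"dy":0,"dz":0.0001,"rx":0,"ry":0,"rz":4,"hand":0.03}]'>/dev/null; t
```

```text
t 10.77 p [ 0.5693 -0.045   0.1327] yang -32.8 dx,dy [-0.0004 -0.0001] F [-0.8  0.7  5.7] M [0.228 0.094 0.135] w 0.0421 g 64.2 q6 0.37
t 10.85 p [ 0.5693 -0.045   0.1326] yang -36.8 dx,dy [-0.0004 -0.    ] F [0.5 1.5 6.2] M [0.225 0.049 0.125] w 0.0425 g 64.1 q6 0.44
t 10.93 p [ 0.5693 -0.045   0.1325] yang -40.8 dx,dy [-0.0004 -0.0001] F [-0.6  2.   5.6] M [0.161 0.033 0.144] w 0.0429 g 64.1 q6 0.51
t 11.02 p [ 0.5693 -0.0449  0.1324] yang -44.8 dx,dy [-0.0005  0.0001] F [0.7 3.3 5.3] M [0.246 0.015 0.297] w 0.0426 g 64.1 q6 0.58
```

Torque has started to climb (0.297). I'll go on in small steps.

```bash
t(){ python3 -c "from h import *;tool((.569,-.0453))" | sed 's/ z .*axis//'; }
python3 -m pendant '[{"dx":0,"dy":0,"dz":0.0001,"rx":0,"ry":0,"rz":4,"hand":0.03}]' >/dev/null; t
python3 -m pendant '[{"dx":0,"dy":0,"dz":0.0001,"rx":0,"ry":0,"rz":3,"hand":0.03}]'>/dev/null; t
python3 -m pendant '[{"dx":0,"dy":0,"dz":0.0001,"rx":0,"ry":0,"rz":2,"hand":0.03}]'>/dev/null; t
```

```text
t 11.1 p [ 0.5694 -0.0448  0.1324] yang -48.8 dx,dy [-0.0006  0.0002] F [0.7 2.5 6.6] M [0.318 0.006 0.423] w 0.0425 g 64.2 q6 0.65
t 11.18 p [ 0.5694 -0.0447  0.1323] yang -51.8 dx,dy [-0.0007  0.0002] F [0.1 2.7 7.9] M [ 0.3   -0.07   0.481] w 0.0425 g 64.2 q6 0.7
t 11.27 p [ 0.5695 -0.0447  0.1323] yang -53.7 dx,dy [-0.0007  0.0002] F [-0.4  2.6  6.4] M [ 0.282 -0.005  0.457] w 0.0425 g 64.3 q6 0.74
```

```bash
t(){ python3 -c "from h import *;tool((.569,-.0453))" | sed 's/ z .*axis//'; }
python3 -m pendant '[{"dx":0,"dy":0,"dz":0.0001,"rx":0,"ry":0,"rz":3,"hand":0.03}]' >/dev/null; t
python3 -m pendant '[{"dx":0,"dy":0,"dz":0.0001,"rx":0,"ry":0,"rz":3,"hand":0.03}]'>/dev/null; t
python3 -m pendant '[{"dx":0,"dy":0,"dz":0,"rx":0,"ry":0,"rz":0,"hand":0.03},{"dx":0,"dy":0,"dz":0,"rx":0,"ry":0,"rz":0,"hand":0.03}]'>/dev/null; t
```

```text
t 11.35 p [ 0.5695 -0.0446  0.1323] yang -56.7 dx,dy [-0.0008  0.0003] F [-0.3  2.8  7.2] M [ 0.255 -0.052  0.613] w 0.0428 g 64.3 q6 0.79
t 11.43 p [ 0.5695 -0.0445  0.1322] yang -59.7 dx,dy [-0.0009  0.0004] F [-0.4  3.7  6.6] M [ 0.299 -0.078  0.745] w 0.0428 g 64.4 q6 0.84
t 11.6 p [ 0.5695 -0.0446  0.1322] yang -59.6 dx,dy [-0.0008  0.0004] F [0.6 3.1 6.4] M [ 0.198 -0.042  0.363] w 0.0428 g 64.2 q6 0.84
```

```bash
python3 -m pendant '[{"dx":0,"dy":0,"dz":0,"rx":0,"ry":0,"rz":0,"hand":0.055},{"dx":0,"dy":0,"dz":0,"rx":0,"ry":0,"rz":0,"hand":0.07},{"dx":0,"dy":0,"dz":-0.02,"rx":0,"ry":0,"rz":0,"hand":0.075},{"dx":0,"dy":0,"dz":-0.04,"rx":0,"ry":0,"rz":0,"hand":0.075},{"dx":0,"dy":0,"dz":-0.04,"rx":0,"ry":0,"rz":0,"hand":0.075},{"dx":-0.04,"dy":0,"dz":-0.01,"rx":0,"ry":0,"rz":0,"hand":0.075},{"dx":-0.04,"dy":0,"dz":0,"rx":0,"ry":0,"rz":0,"hand":0.075},{"dx":-0.04,"dy":0,"dz":0,"rx":0,"ry":0,"rz":0,"hand":0.075},{"dx":-0.04,"dy":0,"dz":0,"rx":0,"ry":0,"rz":0,"hand":0.075},{"dx":0,"dy":0,"dz":0,"rx":0,"ry":0,"rz":0,"hand":0.075}]'
python3 - <<'E'
from h import *
tool()
a=manip.get_image("top")["frame"][262:298,326:362][:,:,::-1];b=manip.get_image("scene")["frame"][192:228,298:334][:,:,::-1]
cv2.imwrite("pics/c4.png",np.hstack([cv2.resize(x,(396,396),interpolation=cv2.INTER_NEAREST) for x in(a,b)]))
E
python3 nut.py | grep 0.15
```

```text
clock: 12.43
position: [0.4237, -0.128, 0.2402]
ee_rot: [0.0, 0.966, 0.26, -0.003]
contact_force: [0.4, -0.8, -0.6]
width: 0.0748
gripper_force: 0.0
t 12.43 p [ 0.4237 -0.128   0.2402] yang -59.9 z [-0.006 -0.002 -1.   ] to axis dx,dy [0.1665 0.0008] F [ 0.4 -0.8 -0.6] M [ 0.045 -0.033  0.007] w 0.0748 g 0.0 q6 0.6
top 0.15 r0 0.0245 off [0.0004 0.0007] amp6 0.00136 corner ang -17.6 rms 0.0014
scene 0.15 r0 0.0239 off [-0.0002  0.0019] amp6 0.00093 corner ang -14.5 rms 0.0023
top 0.155 r0 0.0248 off [0.0003 0.0014] amp6 0.00111 corner ang -17.0 rms 0.0013
scene 0.155 r0 0.0234 off [0.0048 0.005 ] amp6 0.00024 corner ang 4.6 rms 0.0039
```

View pics/c4.png

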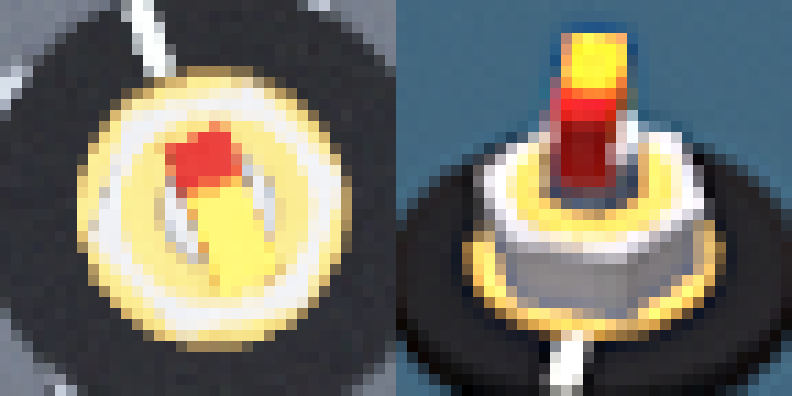

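The pointer at (200,160) in the crop still lies on the mark's line. The nut corner is now at (255,90). It sprang back about 12° from the 0.745 N m peak, which matches thread friction holding the remaining preload (about 18 N estimated). Nothing else was touched.

```bash
python3 -c "from rig import manip; print(manip.sign_off())"
```

```text
the job is handed in; nothing more can be done
None
```

The job is handed in, with no verdict returned: the pointer is on the mark (about 3° off at most), and the jam nut is seated and nipped up to about 0.75 N m; on release it sprang back about 12°, leaving an estimated 18 N on the washer, and the arm never went near the tray, carton or tape.

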